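Set the stock tags to match the bins

ROBOT

A 7-joint arm with a two-finger parallel gripper is mounted at the origin on the work surface. World frame = base frame: x ahead of the robot, y to its left, z up, the work surface at z = 0. Lengths are in m, angles in rad, forces in N, time in s.
With the tool pointing down it reaches from about 0.4 to 0.9 m from the base axis. Payload 5.5 kg.
Tool frame: the origin (TCP) lies at the very end of the fingers, on their centre line; the grasp point (between the pads) lies 19 mm behind it; z points along the fingers, y is the direction in which the jaws open and shut (so a half turn about z gives the same grasp; the last joint's range is limited). The gripper opens to 92 mm and grips with 3 to 60 N. Pads are 19 mm wide; open, the fingers measure 130 mm over their backs; the gripper's body (75 mm by 190 mm) begins 47 mm behind the grasp point.
Start: joints at [1.568, 0.501, -0.427, 1.55, 0.221, 1.138, -0.21], TCP at [0.171, -0.627, 0.227] pointing down, gripper open.
Joint ranges: [-2.88, 2.88], [-0.31, 2.03], [-1.54, 1.56], [0.2, 2.42], [-1.41, 4.55], [0.19, 2.02], [-2.57, 2.57]. Speed limits (rad/s): [2.57, 2.57, 3.14, 3.14, 3.14, 3.14, 3.14].

INTERFACE

Orientations are given as a rotation vector (axis times angle).
In Python, from cell import * gives the robot as it stands. The module is installed in compiled form; this text tells all that it offers.
- The arm moves only by the tool apply_moves, never from a script. Its argument "rows" is a list of rows, each a list of 7 numbers: the shift along the tool's x, y, z in units of 0.02 m (1.0 is 0.02 m), then the turn, a rotation vector about the tool's x, y, z in units of 0.08 rad (1.0 is 0.08 rad), then the opening, from 0 (shut) to 1 (fully open). A call has 1 to 20 rows; each row shifts and turns the pose as measured when the row begins, along the tool's axes as they then stand; what a row does not reach is not made up. A row lasts 1/10 s, in which the tool goes at most 50 mm and 8.59 degrees, less where a joint would pass 70% of its speed; a pose out of reach is approached as far as the arm can. A call with a number of a shift or a turn outside -1 to 1 is refused whole. A call with a gripper value outside its range is refused whole. The fingers move at their own pace and stop on an object; "newtons" is the grip in N (left out, the last holds). Time passes only in rows, so rows that do not move let the fingers close. It gives the time, the measured TCP pose, the force and the opening at its end, in the units of the state.
- observe(): the state, without advancing time (a new reading comes with each control period).
- snapshot(name): name is "scene" or "top" or "wrist"; returns a dict with "color" (384x512x3 uint8, red, green, blue), "fx", "fy", "cx", "cy" (pixels), "world_to_cam" (4x4, takes a point from world to camera coordinates). Camera axes: x right, y down, z forward; pixel columns grow to the right and rows downward; lengths in m; the calibration is good to about 2 mm. A picture is of the moment at which its call begins. There is no depth.
- job_done(): hands the job in, once; it reports no verdict.
Trained networks look in a picture, given as the dict that the camera call returned (one of the last four; its "shot" number tells which), for a name from the list of things; names that differ only in an ending like _2 or _b are one class to them, and where a whole thing is asked for, a point or a joint stands for the part that bears it (a point fixed in the world has none). Each returns a list of dicts, best first, with "score" (0 to 1); they miss things now and then, are a little off and sometimes report something else, mostly with a low value. They report only what shows in the picture. A call takes as long as a camera call. They do not tell look-alikes from the thing itself.
- spot_in(picture, thing): "position" ([column, row] in pixels, amid what is visible of it).
- silhouettes(picture, thing): "region" (384x512 bool, what is visible of it) and "position" ([column, row] in pixels, amid what is visible of it).
- landmark_of(picture, thing): "position" ([column, row] in pixels: a listed point, or the origin of a listed thing).
The state is a dict: "clock": time; "qpos": joint angles; "joint_velocities": joint speeds; "tau": joint torques, N m; "tcp_pos": TCP position; "orientation": TCP orientation; "contact_force": force on the tool from outside, world axes, zero at the start; "moment": the same for the moment, N m; "finger_gap": finger opening in m.
Only numpy, scipy, OpenCV 4.12 (cv2) and the standard library are available. Lean on these libraries where they do the work, as an engineer would, in place of code of your own. Each camera call takes 0.05 s, during which the arm holds its last target. There are 200 camera calls.

TASK

Bring the stock tags on the board up to date: flip over the hinged tags that are wrong, so that the tag in front of each full bin shows its disc face and the tag in front of each nearly empty bin shows its bar face. Push the tags over with a fingertip, without pinching them, and leave the bins and everything else standing where they are.

Things in the scene. Friction and masses are not known exactly. Their poses are not given: they have to be found in the camera images.
- board: grey board fixed on the bench, 340 mm (x, away from the robot) by 640 mm (y, to the left), 12 mm thick, origin: centre of its underside. A row of four fixed tag stands along its near side, a row of four bins behind, one stand straight in front of each bin, hinge middle 165 mm before bin centre, neighbours 150 mm apart. Which tag and bin is at which place changes from run to run.
- tag1 (a joint): angle (rad) of a tag's leaf, an aluminium plate of about 45 g, free-swinging, no spring or catch. 0: lies to the right (-y), sloping up and outwards at 30 deg, bar face up. 2.094: lies to the left (+y) likewise, disc face up. Past upright (1.05) it falls onto the other rest by itself. At rest its free edge is 43 mm to the side of the hinge pin and 25 mm above it.
- tag1_disc: face of leaf 1 with a solid black disc, 34 mm: full. Origin: middle of the hinge pin, 45 mm above the board's top; x along the pin towards the bin, at any leaf angle. Leaf: 80 mm along x, 54 mm from pin to free edge, 4 mm thick; the edge is a rolled bead 8 mm thick, centred 50 mm from the pin.
- tag1_bar: opposite face of leaf 1, with a straight black bar, 54 x 11 mm: reorder. Same origin and x axis. The stand: base plate 84 (x) by 70 by 4 mm; two Y-shaped rests of 6 mm wire under the leaf, 31 mm before and behind the pin's middle, 55 mm free between them; their arms end 31 mm to each side of the pin, so a fingertip can get under the overhanging free edge from outside.
- tag2 (a joint): angle (rad) of a tag's leaf, an aluminium plate of about 45 g, free-swinging, no spring or catch. 0: lies to the right (-y), sloping up and outwards at 30 deg, bar face up. 2.094: lies to the left (+y) likewise, disc face up. Past upright (1.05) it falls onto the other rest by itself. At rest its free edge is 43 mm to the side of the hinge pin and 25 mm above it.
- tag2_disc: face of leaf 2 with a solid black disc, 34 mm: full. Origin: middle of the hinge pin, 45 mm above the board's top; x along the pin towards the bin, at any leaf angle. Leaf: 80 mm along x, 54 mm from pin to free edge, 4 mm thick; the edge is a rolled bead 8 mm thick, centred 50 mm from the pin.
- tag2_bar: opposite face of leaf 2, with a straight black bar, 54 x 11 mm: reorder. Same origin and x axis. The stand: base plate 84 (x) by 70 by 4 mm; two Y-shaped rests of 6 mm wire under the leaf, 31 mm before and behind the pin's middle, 55 mm free between them; their arms end 31 mm to each side of the pin, so a fingertip can get under the overhanging free edge from outside.
- tag3 (a joint): angle (rad) of a tag's leaf, an aluminium plate of about 45 g, free-swinging, no spring or catch. 0: lies to the right (-y), sloping up and outwards at 30 deg, bar face up. 2.094: lies to the left (+y) likewise, disc face up. Past upright (1.05) it falls onto the other rest by itself. At rest its free edge is 43 mm to the side of the hinge pin and 25 mm above it.
- tag3_disc: face of leaf 3 with a solid black disc, 34 mm: full. Origin: middle of the hinge pin, 45 mm above the board's top; x along the pin towards the bin, at any leaf angle. Leaf: 80 mm along x, 54 mm from pin to free edge, 4 mm thick; the edge is a rolled bead 8 mm thick, centred 50 mm from the pin.
- tag3_bar: opposite face of leaf 3, with a straight black bar, 54 x 11 mm: reorder. Same origin and x axis. The stand: base plate 84 (x) by 70 by 4 mm; two Y-shaped rests of 6 mm wire under the leaf, 31 mm before and behind the pin's middle, 55 mm free between them; their arms end 31 mm to each side of the pin, so a fingertip can get under the overhanging free edge from outside.
- tag4 (a joint): angle (rad) of a tag's leaf, an aluminium plate of about 45 g, free-swinging, no spring or catch. 0: lies to the right (-y), sloping up and outwards at 30 deg, bar face up. 2.094: lies to the left (+y) likewise, disc face up. Past upright (1.05) it falls onto the other rest by itself. At rest its free edge is 43 mm to the side of the hinge pin and 25 mm above it.
- tag4_disc: face of leaf 4 with a solid black disc, 34 mm: full. Origin: middle of the hinge pin, 45 mm above the board's top; x along the pin towards the bin, at any leaf angle. Leaf: 80 mm along x, 54 mm from pin to free edge, 4 mm thick; the edge is a rolled bead 8 mm thick, centred 50 mm from the pin.
- tag4_bar: opposite face of leaf 4, with a straight black bar, 54 x 11 mm: reorder. Same origin and x axis. The stand: base plate 84 (x) by 70 by 4 mm; two Y-shaped rests of 6 mm wire under the leaf, 31 mm before and behind the pin's middle, 55 mm free between them; their arms end 31 mm to each side of the pin, so a fingertip can get under the overhanging free edge from outside.
- bin_stoppers: blue open-fronted picking bin, 150 mm deep (x), 112 mm wide (y), 68 mm high at the back, 40 mm at its front lip; origin at the centre of its underside; loose on the board. Full: heaped to the brim with black rubber stoppers (heap up to 65 mm high).
- bin_unions: blue open-fronted picking bin, 150 mm deep (x), 112 mm wide (y), 68 mm high at the back, 40 mm at its front lip; origin at the centre of its underside; loose on the board. Full: heaped to the brim with brass hose unions (heap up to 70 mm high).
- bin_vials: blue open-fronted picking bin, 150 mm deep (x), 112 mm wide (y), 68 mm high at the back, 40 mm at its front lip; origin at the centre of its underside; loose on the board. Nearly empty: two small glass vials left on its floor.
- bin_clamps: blue open-fronted picking bin, 150 mm deep (x), 112 mm wide (y), 68 mm high at the back, 40 mm at its front lip; origin at the centre of its underside; loose on the board. Nearly empty: two small steel tube clamps left on its floor.
- loose_stopper: black rubber stopper, 32 mm across, 28 mm high, standing loose on the board between the middle stands and the bins; origin at its foot. A bystander.
- loose_union: brass hose union, 23 mm across, 38 mm high, standing loose on the board near its front edge; origin at its foot. A bystander.
- loose_vial: glass vial, 22 mm across, 50 mm high, standing loose on the board near its front edge; origin at its foot. A bystander.
- wash_bottle: white bottle, 50 mm across, 110 mm high, on the bench left of the board; origin at its foot. A bystander.
- beaker: glass beaker, 68 mm across, 85 mm high, on the bench right of the board; origin at its foot. A bystander.
- screwdriver: screwdriver, 170 mm long, lying on the bench at the front right; origin on the bench under it. A bystander.
- tray: shallow blue tray, 100 by 200 by 35 mm, on the bench at the front left; origin at the centre of its underside. A bystander.
There are look-alikes about, which are no part of the job. What is shaped like the bin_clamps but orange is not meant.

How it is judged:
By the outcome, as a careful person would: the job done as asked, in the order asked, and still so for the second after the job is handed in, with the robot touching nothing.
It also fails if it takes over 56 s, if anything falls off the work surface, if the arm or the gripper's body presses on something with over 40 N, if the wrist force passes 120 N, or if a joint passes its speed limit or range.

## Working session

There is one attempt and no reset: what is moved stays moved. The work goes in short steps, Python scripts to look and compute and a tool call to move; the robot and the scene stay as the last step left them, time stands still between calls to the robot, and variables do not carry over. Pictures are saved under pics/ and viewed, about 8 in all and at most 12, crops included, and the job is handed in when it is done.

Besides the shell and the picture viewer there is one more tool, called as name(argument=value, ...), one argument or row to a line, values as JSON. apply_moves: Moves the arm, as the interface text tells. Shifts and turns lie within -1 to 1; 1 stands for 0.02 m of shift or 0.08 rad of turn. Its arguments: {"type":"object","properties":{"rows":{"type":"array"},"newtons":{"type":"number"}},"required":["rows"]}

```bash
mkdir -p pics
python3 - <<'E'
from cell import *
import cv2,numpy as np
s=observe();print(s['clock'],s['tcp_pos'],s['orientation'],s['finger_gap'])
for n in("scene","top"):
    p=snapshot(n);cv2.imwrite(f'pics/{n}0.png',p['color'][:,:,::-1])
    print(n,p['fx'],p['cx'],p['cy'],np.round(p['world_to_cam'],3).tolist())
    for t in['board','bin_stoppers','bin_unions','bin_vials','bin_clamps','loose_stopper','loose_union','loose_vial','tag1_disc','tag1_bar']:
        print(t,[(round(d['score'],2),np.round(d['position']).tolist()) for d in landmark_of(p,t)])
E
```

```text
0.0 [ 0.17050766 -0.62650399  0.22567544] [-3.11195996e+00 -4.16132848e-01  2.89963283e-04] 0.09172998567761967
scene 396.3745122236336 253.89339759014058 195.00401349725445 [[0.837, 0.547, 0.01, -0.422], [0.385, -0.576, -0.721, -0.131], [-0.389, 0.607, -0.693, 1.562], [0.0, 0.0, 0.0, 1.0]]
board [(0.74, [244.0, 223.0]), (0.58, [274.0, 234.0])]
bin_stoppers [(0.89, [253.0, 294.0]), (0.41, [311.0, 231.0])]
bin_unions [(0.55, [333.0, 202.0])]
bin_vials [(0.76, [313.0, 231.0])]
bin_clamps [(0.85, [102.0, 288.0]), (0.84, [283.0, 262.0]), (0.77, [230.0, 181.0]), (0.71, [254.0, 292.0])]
loose_stopper [(0.5, [276.0, 228.0])]
loose_union [(0.4, [215.0, 235.0])]
loose_vial [(0.62, [270.0, 189.0])]
tag1_disc [(0.76, [298.0, 176.0])]
tag1_bar []
top 408.38130369660166 257.3269365581091 183.9522115565765 [[-0.019, -1.0, 0.0, 0.013], [-0.999, 0.019, -0.033, 0.488], [0.033, -0.001, -0.999, 1.46], [0.0, 0.0, 0.0, 1.0]]
board [(0.82, [267.0, 145.0])]
bin_stoppers [(0.71, [338.0, 129.0])]
bin_unions [(0.75, [205.0, 123.0])]
bin_vials [(0.72, [249.0, 123.0]), (0.23, [233.0, 185.0])]
bin_clamps [(0.91, [288.0, 126.0]), (0.71, [234.0, 226.0]), (0.7, [396.0, 234.0])]
loose_stopper [(0.63, [266.0, 151.0])]
loose_union [(0.45, [306.0, 191.0]), (0.16, [344.0, 224.0])]
loose_vial [(0.61, [228.0, 185.0])]
tag1_disc [(0.77, [206.0, 165.0])]
tag1_bar []
```

```bash
python3 -c "
import cv2,numpy as np
a=cv2.imread('pics/top0.png');cv2.imwrite('pics/top0b.png',cv2.resize(a,(800,600),interpolation=cv2.INTER_CUBIC))"
```

```text
(no output)
```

View pics/top0b.png

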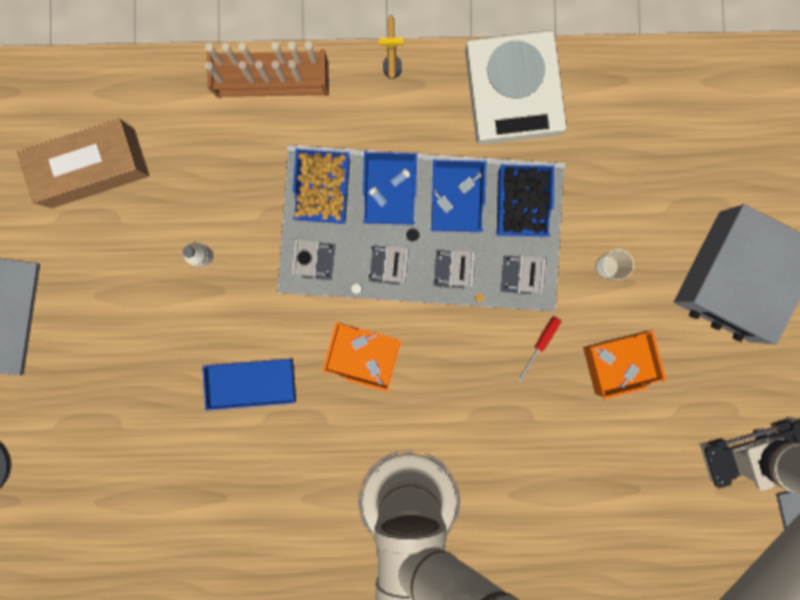

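View pics/scene0.png

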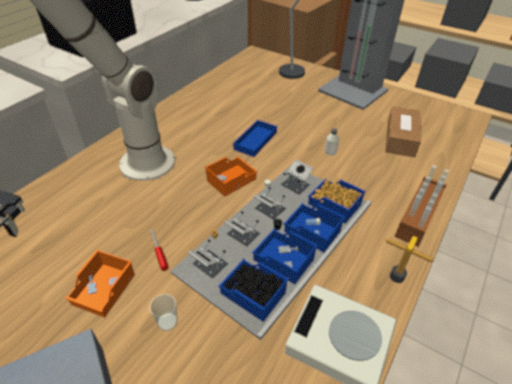

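Overview: left to right (+y to −y), the bins are unions, vials, clamps and stoppers. The tags show disc, bar, bar, bar, so only the rightmost one (stoppers, at about (523,274) in the enlarged view) looks wrong. Next I'll localise it and check a crop.

```bash
cat > h.py <<'E'
from cell import *
import cv2,numpy as np
def ray(p,uv,z):
    T=np.array(p['world_to_cam']);R,t=T[:3,:3],T[:3,3];c=-R.T@t
    d=R.T@np.array([(uv[0]-p['cx'])/p['fx'],(uv[1]-p['cy'])/p['fy'],1]);return c+d*(z-c[2])/d[2]
E
python3 - <<'E'
from h import *
p=snapshot('top')
B=[]
for t in['bin_unions','bin_vials','bin_clamps','bin_stoppers']:
    w=ray(p,landmark_of(p,t)[0]['position'],.012);B.append(w);print(t,w.round(3))
B=np.array(B)[:,:2];k=np.arange(4)-1.5
d=(k[:,None]*B).sum(0)/(k**2).sum();m=B.mean(0);print('step',d,np.linalg.norm(d))
e=d/np.linalg.norm(d);n=np.array([-e[1],e[0]]);print('yaw',np.arctan2(n[1],n[0]))
for i in k: print('hinge',(m+e*.15*i-n*.165).round(4))
print('board',[ray(p,x['position'],0).round(3) for x in landmark_of(p,'board')])
for t in('tag1_disc','tag1_bar','tag2_bar','tag4_bar','tag1'):
    print(t,[(round(x['score'],2),ray(p,x['position'],.057).round(3).tolist()) for x in landmark_of(p,t)])
for t in('loose_union','loose_vial','loose_stopper'):
    print(t,ray(p,landmark_of(p,t)[0]['position'],.012).round(3))
c=p['color'][85:205,170:370,::-1]
cv2.imwrite('pics/crop.png',cv2.resize(c,(800,480),interpolation=cv2.INTER_CUBIC))
E
```

```text
bin_unions [0.719 0.175 0.012]
bin_vials [0.712 0.024 0.012]
bin_clamps [ 0.706 -0.12   0.012]
bin_stoppers [ 0.694 -0.287  0.012]
step [-0.0079491  -0.15327166] 0.1534776506070965
yaw -0.05181640200140572
hinge [0.5545 0.1813]
hinge [0.5468 0.0315]
hinge [ 0.539  -0.1183]
hinge [ 0.5312 -0.2681]
board [array([ 0.624, -0.046,  0.   ])]
tag1_disc [(0.56, [0.552, 0.207, 0.057]), (0.26, [0.524, -0.1, 0.057])]
tag1_bar [(0.5, [0.687, -0.111, 0.057])]
tag2_bar [(0.78, [0.549, 0.042, 0.057])]
tag4_bar [(0.68, [0.505, -0.256, 0.057])]Traceback (most recent call last):
  File "<stdin>", line 12, in <module>
ValueError: it knows: beaker, bin_clamps, bin_stoppers, bin_unions, bin_vials, board, loose_stopper, loose_union, loose_vial, screwdriver, tag1_bar, tag1_disc, tag2_bar, tag2_disc, tag3_bar, tag3_disc, tag4_bar,
```

apply_moves(
  rows=[
    [1,-0.5,0,0,0,1,0],
    [1,-0.5,0,0,0,1,0],
    [1,-0.5,0,0,0,1,0],
    [1,-0.5,0,0,0,1,0],
    [1,-0.8,0,0,0,0,0],
    [1,-0.8,0,0,0,0,0],
    [1,-0.8,0,0,0,0,0],
    [1,-0.8,0,0,0,0,0],
    [1,-0.8,0,0,0,0,0],
    [1,-0.8,0,0,0,0,0],
    [1,-0.8,0,0,0,0,0],
    [1,-0.8,0,0,0,0,0],
    [1,-0.8,0,0,0,0,0],
    [1,-0.8,0,0,0,0,0],
    [1,-0.8,0,0,0,0,0],
  ],
)

```text
clock: 3.1
tcp_pos: [0.4821, -0.4137, 0.2263]
orientation: [3.135, -0.125, -0.002]
contact_force: [-0.3, -0.9, 0.1]
finger_gap: 0.0004
```

Run:
```python
from h import *
s=observe();print(s['clock'],s['tcp_pos'],s['orientation'],s['finger_gap'])
p=snapshot('top')
cv2.imwrite('pics/crop.png',cv2.resize(p['color'][85:205,170:370,::-1],(800,480),interpolation=cv2.INTER_CUBIC))
for t in('loose_union','beaker'): print(t,[ray(p,x['position'],.012).round(3) for x in landmark_of(p,t)])
w=snapshot('wrist');cv2.imwrite('pics/w1.png',w['color'][:,:,::-1])
print(w['fx'],w['cx'],w['cy'],np.round(w['world_to_cam'],4).tolist())
for t in('tag1_bar','tag4_bar','tag4_disc','bin_stoppers','bin_clamps','loose_union'):
    print(t,[(round(x['score'],2),np.round(x['position']),ray(w,x['position'],.057 if 'tag' in t else .012).round(3).tolist()) for x in landmark_of(w,t)])
```

```text
3.1 [ 0.48205737 -0.41373462  0.22633988] [ 3.13541268e+00 -1.24700762e-01 -2.44648569e-03] 0.00038373281428246786
loose_union [array([ 0.462, -0.165,  0.012])]
beaker [array([ 0.624, -0.045,  0.012]), array([ 0.527, -0.458,  0.012]), array([ 0.508, -0.262,  0.012])]
295.5018066559704 249.44562054948352 193.09040895985464 [[-0.0755, -0.9971, 0.0025, -0.3751], [-0.9599, 0.0733, 0.2707, 0.4604], [-0.2701, 0.018, -0.9627, 0.5282], [0.0, 0.0, 0.0, 1.0]]
tag1_bar []
tag4_bar [(0.96, array([111., 161.]), [0.513, -0.26, 0.057]), (0.37, array([108.,   9.]), [0.662, -0.287, 0.057])]
tag4_disc []
bin_stoppers [(0.57, array([108.,   5.]), [0.68, -0.27, 0.012])]
bin_clamps []
loose_union [(0.93, array([ 69., 200.]), [0.461, -0.172, 0.012])]
```

View pics/crop.png

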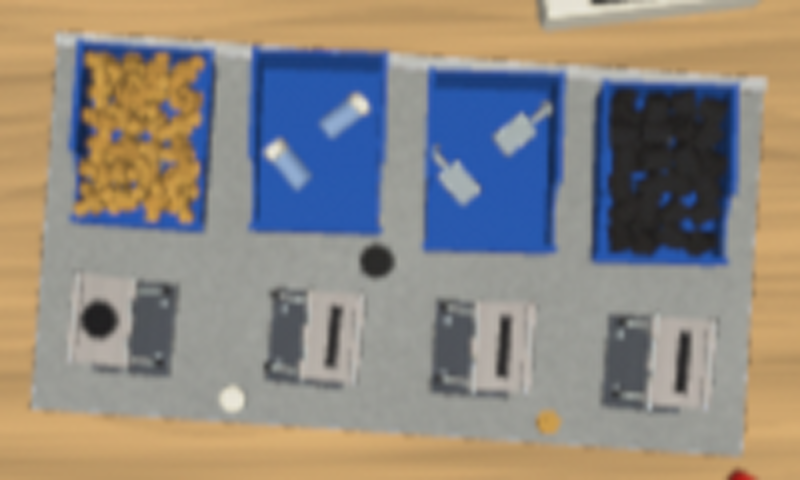

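View pics/w1.png

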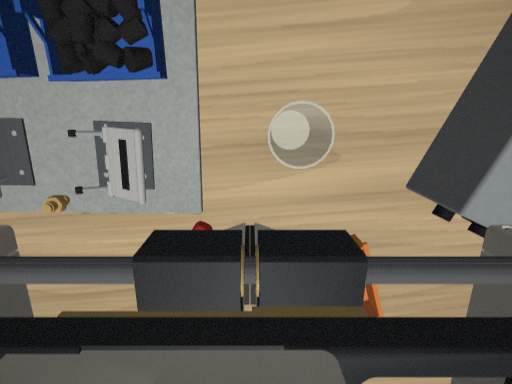

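Confirmed: only the tag in front of the stoppers is wrong. It shows its bar, with its free edge at about (143,165) in the wrist view. Clear stands show disc for unions, and bar for vials and clamps.

Run:
```python
from h import *
w=snapshot('wrist');p=snapshot('top')
for uv in((142,129),(146,202),(144,165)): print('edge w',ray(w,uv,.082).round(4))
for uv in((104,126),(108,197),(106,161.5)): print('hinge w',ray(w,uv,.057).round(4))
f=lambda a:(170+a[0]/4,85+a[1]/4)
for uv in((717,318),(710,410)): print('edge t',ray(p,f(uv),.082).round(4))
for uv in((652,316),(646,409)): print('hinge t',ray(p,f(uv),.057).round(4))
```

```text
edge w [ 0.5434 -0.3133  0.082 ]
edge w [ 0.4673 -0.3037  0.082 ]
edge w [ 0.5071 -0.3088  0.082 ]
hinge w [ 0.5491 -0.2641  0.057 ]
hinge w [ 0.4698 -0.2515  0.057 ]
hinge w [ 0.5107 -0.258   0.057 ]
edge t [ 0.5462 -0.3118  0.082 ]
edge t [ 0.4677 -0.3038  0.082 ]
hinge t [ 0.5509 -0.261   0.057 ]
hinge t [ 0.4701 -0.2538  0.057 ]
```

apply_moves(
  rows=[
    [0.25,-1,0,0,0,0,0],
    [0.25,-1,0,0,0,0,0],
    [0.25,-1,0,0,0,0,0],
    [0.2,-0.8,0.5,0,0,0,0],
    [0,0,1,0,0,0,0],
    [0,0,1,0,0,0,0],
    [0,0,1,0,0,0,0],
    [0,0,1,0,0,0,0],
    [0,0,1,0,0,0,0],
    [0,0,1,0,0,0,0],
    [0,0,1,0,0,0,0],
    [0,0,0.4,0,0,0,0],
    [0,0,0,0,0,0,0],
  ],
)

```text
clock: 5.0
tcp_pos: [0.5061, -0.3438, 0.0651]
orientation: [3.131, -0.137, 0.005]
contact_force: [0.2, -0.7, 0.2]
finger_gap: 0.0009
```

Run:
```python
from h import *
w=snapshot('wrist');cv2.imwrite('pics/w2.png',w['color'][:,:,::-1])
```

```text
(no output)
```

View pics/w2.png

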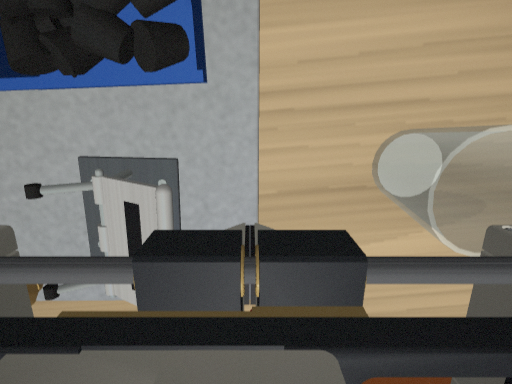

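apply_moves(
  rows=[
    [0,-0.5,0,0,0,0,0],
    [0,-0.5,0,0,0,0,0],
    [0,-0.4,-0.2,0,0,0,0],
    [0,-0.4,-0.2,0,0,0,0],
    [0,-0.4,-0.2,0,0,0,0],
    [0,-0.4,-0.2,0,0,0,0],
    [0,-0.4,-0.2,0,0,0,0],
    [0,-0.4,-0.1,0,0,0,0],
    [0,0,0,0,0,0,0],
  ],
)

```text
clock: 5.95
tcp_pos: [0.5159, -0.2773, 0.0973]
orientation: [3.115, -0.138, 0.021]
contact_force: [0.6, 0.3, 0.2]
finger_gap: 0.0005
```

Run:
```python
from h import *
w=snapshot('wrist');cv2.imwrite('pics/w3.png',w['color'][:,:,::-1])
```

```text
(no output)
```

View pics/w3.png

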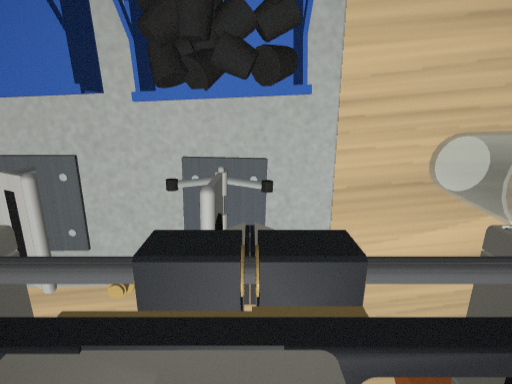

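The leaf looks about upright (bead at column 207, pin at 222). I'll push a little further.

apply_moves(
  rows=[
    [0,-0.4,0,0,0,0,0],
    [0,-0.4,0,0,0,0,0],
    [0,-0.4,0,0,0,0,0],
    [0,-0.3,0,0,0,0,0],
    [0,0,0,0,0,0,0],
    [0,0.5,-0.5,0,0,0,0],
    [0,1,-1,0,0,0,0],
    [0,1,-1,0,0,0,0],
    [0,1,-1,0,0,0,0],
    [0,1,-1,0,0,0,0],
    [0,1,-1,0,0,0,0],
    [-0.5,1,-1,0,0,0,0],
    [-0.5,1,-1,0,0,0,0],
    [0,0,0,0,0,0,0],
  ],
)

```text
clock: 7.4
tcp_pos: [0.4785, -0.4044, 0.2598]
orientation: [3.111, -0.146, 0.019]
contact_force: [-0.2, -0.2, 0.9]
finger_gap: 0.0002
```

Run:
```python
from h import *
p=snapshot('top');a=cv2.resize(p['color'][85:205,170:370,::-1],(800,480),interpolation=cv2.INTER_CUBIC)
cv2.imwrite('pics/t4.png',a)
for t in('loose_union','loose_vial','loose_stopper','beaker','bin_stoppers','bin_clamps'): print(t,[(round(x['score'],2),ray(p,x['position'],.012).round(3)) for x in landmark_of(p,t)][:2])
```

```text
loose_union [(0.6, array([ 0.462, -0.165,  0.012])), (0.36, array([ 0.521, -0.456,  0.012]))]
loose_vial [(0.49, array([0.482, 0.098, 0.012]))]
loose_stopper [(0.49, array([ 0.604, -0.026,  0.012])), (0.25, array([ 0.695, -0.125,  0.012]))]
beaker [(0.49, array([ 0.695, -0.121,  0.012]))]
bin_stoppers [(0.96, array([ 0.683, -0.285,  0.012])), (0.41, array([ 0.518, -0.252,  0.012]))]
bin_clamps [(0.87, array([ 0.684, -0.119,  0.012])), (0.78, array([0.34 , 0.087, 0.012]))]
```

View pics/t4.png

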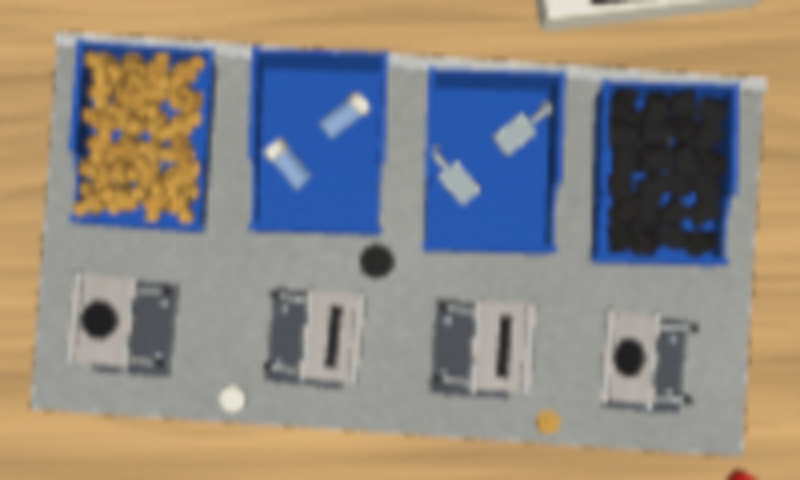

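The tag now shows its disc at (629,357), and nothing else in the picture has moved.

```bash
python3 -c "
from cell import *
print(observe()['joint_velocities']);print(job_done())"
```

```text
[-0.00067193 -0.00054333  0.00280829 -0.00573858  0.00168515  0.00264821
 -0.00057009]
the job is handed in; nothing more can be done
None
```

The job is done and handed in, at about 7.5 s on the robot's clock. Only one tag was wrong: the rightmost one, in front of the full stoppers bin, which showed its bar. I pushed it over with the closed fingertips from the outer side, without pinching, then backed the arm away.

- **Tags:** the last top picture shows disc for unions, bar for vials, bar for clamps and disc for stoppers, all lying on their rests.
- **Other things:** the bins, the loose stopper, union and vial look the same as in the picture taken before the push. The wash bottle, tray and screwdriver were only in the first overview, so I didn't check them again.
- **Forces:** readings stayed below about 1 N at the end of each move; I did not record the forces during the pushes.
- **Disagreements:** in the last check the network put the beaker on the clamps bin, a false hit I ignored. The beaker was outside that crop, so the last view of it is the wrist picture from mid-push, where it was still standing. The network's bin positions differed by up to about 2 cm between looks, although the bins didn't move in the pictures.

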